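Load the chocolate shaver and hold its feed slide back

TASK

Load the chocolate shaver: lift the tall chocolate block out of the open mould (leave the low piece where it lies), set it upright and square into the shaver's feed mouth lowering it until it rests on the closed feed slide before you let go. Then take the slide's cross handle and pull the slide out against its spring until the handle stands over the full-width line engraved in the base, so that the block drops down in front of the slide. Finish while holding the slide there, so that the block is not pushed against the drum before I have put a dish at the chute; do not knock over or push away the other things.

Things in the scene. Friction and masses are not known exactly. Their poses are not given: they have to be found in the camera images.
- block_c (a point): centre of the tall dark chocolate block, 34 x 60 x 62 mm (its x, y, z; z up), about 165 g, 31 mm above its underside. It stands loose in one of the mould's two pockets with 1.5 mm play on each side: its lower 30 mm in the pocket, its upper 32 mm above the mould's top face
- low_piece_c (a point): centre of the low chocolate piece in the mould's other pocket, 34 x 60 x 28 mm, its top 2 mm below the mould's top face; it stays in the mould
- mould_top (a point): centre of the top face of the open lower mould half, a fixed metal slab 156 (x) x 112 (y) mm, top 42 mm above the worktop. Two pockets 37 x 63 mm, 30 mm deep, are centred 37 mm to either side along x; either may hold the tall block. 8 mm dowel pins stand up 9 mm at the corners, 69 mm (x) and 46 mm (y) from the centre
- mouth (a point): centre of the shaver's rectangular feed mouth, 112 mm above the worktop; a funnel lip round it rises 7 mm more and widens 6 mm to each side. The shaft below is 38 mm (x) by 64 mm (y), 24 mm deep to the flat top of the closed slide. The tall block, its 34 mm side along x, has 2 mm play each side and rests with its centre 7 mm above this point, 31 mm clear above the lip. x points from handle to drum
- handle (a point): centre of the slide's black cross bar, 14 mm (x) by 64 mm (y) by 24 mm high, 66 mm above the worktop, on a post at the end of a 10 mm rod whose top is 25 mm below this point; axes as the mouth's, from which it is 143 mm along -x when the slide is home. It is pulled along -x. 47 mm are free between the bar and the shaver's 92 mm high end plate; the base lies 44 mm below this point
- slide (a joint): travel of the feed slide in m: 0 home (closed under the mouth), growing as it is pulled out; the handle's centre is over the full-width line at 0.048, the end stop is at 0.062. The spring always drives it home: about 4 N at the start, 9 N at the line. The block falls off the slide at about 0.040
- mug: brown stoneware mug, 95 mm high, standing behind the shaver; to be left alone
- salt: glass salt shaker, 44 mm across and 90 mm high, to the right of the shaver; to be left alone
- spice: spice jar, 45 mm across and 106 mm high, beside the salt shaker; to be left alone
- timer: wind-up kitchen timer, 68 mm across and 48 mm high, to the right of the shaver; to be left alone
- spoons: set of measuring spoons lying flat, 95 x 102 mm, 12 mm high, on the worktop near the front edge between the mould and the shaver; to be left alone
- trough (a point): centre of the trough's floor, 24 mm above the worktop, straight below the mouth, same axes; once the slide is pulled back the block drops 64 mm and stands here, its centre 31 mm above this point. The shaver is fixed and nothing on it is higher than the mouth's lip
Not all that is in view belongs to the job. What is shaped like the part that bears block_c but blue or orange is not meant.

How it is judged:
By the outcome, as a careful person would: the job done as asked, in the order asked, and still so for the second after the job is handed in, while the arm keeps its last pose, push and grip.
It also fails if it takes over 61 s, if anything falls off the work surface, if the arm or the gripper's body presses on something with over 40 N, if the wrist force passes 120 N, or if a joint passes its speed limit or range.

ROBOT

A 6-joint arm with a two-finger parallel gripper is mounted at the origin on a cart in front of the work surface, level with it; the furniture and walls round the work are solid. World frame = base frame: x ahead of the robot, y to its left, z up, the work surface at z = 0. Lengths are in m, angles in rad, forces in N, time in s.
With the tool pointing down it reaches from about 0.35 to 0.975 m from the base axis. Payload 4.9 kg.
Tool frame: the origin (TCP) lies at the very end of the fingers, on their centre line; the grasp point (between the pads) lies 19 mm behind it (manip.grasp_offset is the distance from the TCP to the grasp point, in m); z points along the fingers, y is the line along which they close (so a half turn about z gives the same grasp; the last joint's range is limited). The gripper opens to 85 mm and grips with 20 to 120 N. Pads are 22 mm wide; open, the fingers measure 114 mm over their backs; the gripper's body (76 mm by 85 mm) begins 54 mm behind the grasp point. The pads swing forward as they close: fully open they stand 13 mm farther back than shut.
Start: joints at [1.113, 0.053, 1.613, -0, 1.476, -0.119], TCP at [0.208, 0.589, 0.231] pointing down, gripper open.
Joint ranges: [-3.01, 3.01], [-1.01, 2.22], [0.06, 2.58], [-1.02, 4.17], [0.09, 2.62], [-3.14, 3.14]. Speed limits (rad/s): [2.57, 2.57, 3.14, 3.14, 3.14, 3.14].

INTERFACE

Orientations are given as a unit quaternion [w, x, y, z].
In Python, from plant import manip, eyes, job_done, models gives the robot as it stands.
- The arm moves only by the tool servo_tool, never from a script. Its argument "motion" is one flat list of numbers, 5 for each row, row after row: the opening, from -1 (shut) to 1 (fully open), then the shift along the tool's x, y, z normalised to -1 to 1, where 1 is 120 mm, then the turn about the tool's z normalised to -1 to 1, where 1 is 45 degrees. A call has 1 to 5 rows; each row is the pose to reach, as a shift and turn from the pose commanded when the call began, along the tool's axes at that moment; what a row does not reach only later rows make up. A row lasts 1/8 s, in which the tool goes at most 62.5 mm and 10.7 degrees, less where a joint would pass 70% of its speed; a pose out of reach is approached as far as the arm can. A call with a number of a shift or a turn outside -1 to 1 is refused whole. A call with a gripper value outside its range is refused whole. The fingers move at their own pace and stop on an object; the grip force is fixed at half the most. Time passes only in rows, so rows that repeat a pose let the fingers close. It gives the time, the measured TCP pose, the force, the opening and the grip force at its end, in the units of the state.
- manip.state(): the state, without advancing time (a new reading comes with each control period).
- eyes.grab_frame(name): name is "scene" or "top" or "wrist"; returns (picture, depth): 384x512x3 uint8, red, green, blue; 384x512 float32, m along the optical axis (not along the pixel's ray), 0 where there is no reading.
- eyes.camera_params(name): a dict with "fov_y" (degrees; the focal length in pixels is half the picture's height over the tangent of half this angle, whatever the lens; pixels are square), "cx", "cy" (the principal point, pixels), "pose" (4x4, takes a point from camera to world coordinates); the wrist camera has in their place "T_tool_cam" (4x4, takes a point from camera to tool coordinates, whose origin is the TCP and whose axes are the flange's). Camera axes: x right, y up, looking along -z (the intrinsics and any distortion apply to the point x, -y, -z); pixel columns grow to the right and rows downward; lengths in m; the calibration is good to about 2 mm. A picture is of the moment at which its call begins: read the wrist's pose just before it. camera_params takes no time and is no camera call.
- job_done(): hands the job in; it is judged then, once.
Trained networks look in the newest picture that a camera, given by its name, has taken for a name from the list of things; names that differ only in an ending like _2 or _b are one class to them, and where a whole thing is asked for, a point or a joint stands for the part that bears it (a point fixed in the world has none). Each returns a list of dicts, best first, with "p" (0 to 1); they miss things now and then, are a little off and sometimes report something else, mostly with a low value. They report only what shows in the picture. A call takes as long as a camera call. They do not tell look-alikes from the thing itself.
- models.regions_of(camera, label): "mask" (384x512 bool, what is visible of it) and "pixel" ([column, row] in pixels, amid what is visible of it).
The state is a dict: "time": time; "joint_pos": joint angles; "joint_vel": joint speeds; "joint_efforts": joint torques, N m; "tool_pos": TCP position; "tool_rot": TCP orientation; "contact_force": force on the tool from outside, world axes, zero at the start; "ft_torque": the same for the moment, N m; "gripper_width": opening from 0.0 (shut) to 1.0 (fully open); "grasp_force": force on a finger pad.
Only numpy, scipy, OpenCV 4.12 (cv2) and the standard library are available. Lean on these libraries where they do the work, as an engineer would, in place of code of your own. Each camera call takes 0.05 s, during which the arm holds its last target. There are 200 camera calls.

## Working session

There is one attempt and no reset: what is moved stays moved. The work goes in short steps, Python scripts to look and compute and a tool call to move; the robot and the scene stay as the last step left them, time stands still between calls to the robot, and variables do not carry over. Pictures are saved under pics/ and viewed, at most 10 in all, crops included, and the job is handed in when it is done.

Besides the shell and the picture viewer there is one more tool, called after "Request:" as name(argument=value, ...) on one line, values as JSON. servo_tool: Moves the arm, as the interface text tells. Its arguments: {"type":"object","properties":{"motion":{"type":"array","items":{"type":"number","minimum":-1,"maximum":1}}},"required":["motion"]}

```bash
mkdir -p pics; cat > h.py <<'E'
import numpy as np, cv2
from plant import manip, eyes, models
from scipy.spatial.transform import Rotation as R
def rot(q): return R.from_quat([q[1],q[2],q[3],q[0]]).as_matrix()
def tool():
    s=manip.state(); T=np.eye(4); T[:3,:3]=rot(s["tool_rot"]); T[:3,3]=s["tool_pos"]; return T
def grab(n):
    p=eyes.camera_params(n)
    if n=="wrist": T=tool()@np.array(p["T_tool_cam"])
    else: T=np.array(p["pose"])
    im,d=eyes.grab_frame(n)
    f=192/np.tan(np.radians(p["fov_y"])/2)
    v,u=np.mgrid[0:384,0:512]
    x=(u-p["cx"])/f; y=(v-p["cy"])/f
    P=np.stack([x*d,-y*d,-d],-1)@T[:3,:3].T+T[:3,3]
    P[d==0]=np.nan
    return im,d,P
def save(n,im): cv2.imwrite("pics/"+n+".png",cv2.cvtColor(im,cv2.COLOR_RGB2BGR))
E
python3 - <<'E'
from h import *
a,d,P=grab("scene"); b,d2,P2=grab("top")
np.savez("s.npz",P=P,P2=P2,a=a,b=b)
save("both",np.vstack([a,b])[:, :])
save("scene",a);save("top",b)
for c in("scene","top"):
    p=eyes.camera_params(c); print(c,{k:v for k,v in p.items() if k!='pose'},np.round(p['pose'],3).tolist())
print({k:v for k,v in eyes.camera_params("wrist").items()})
for c,PP in(("scene",P),("top",P2)):
  for l in("block_c","low_piece_c","handle","mug","salt","spice","timer","spoons"):
    for r in models.regions_of(c,l)[:3]:
        u,v=map(int,r["pixel"]); print(c,l,round(r["p"],2),(u,v),np.round(np.nanmedian(PP[r["mask"]],0),3), r["mask"].sum())
print(manip.state())
E
```

```text
scene {'fov_y': 54.844746594949015, 'cx': 257.1315882335438, 'cy': 196.58299341069892} [[0.753, 0.515, -0.409, 0.107], [-0.658, 0.577, -0.484, -0.613], [-0.013, 0.633, 0.774, 0.95], [0.0, 0.0, 0.0, 1.0]]
top {'fov_y': 44.433106393909654, 'cx': 255.39065177813416, 'cy': 194.54803150551544} [[0.005, 0.995, -0.103, 0.445], [-1.0, 0.005, 0.003, -0.082], [0.004, 0.103, 0.995, 1.371], [0.0, 0.0, 0.0, 1.0]]
{'fov_y': 67.84150877232669, 'cx': 252.6059762433977, 'cy': 189.0134944562241, 'T_tool_cam': array([[-2.45527631e-04,  9.55020280e-01,  2.96540391e-01,
         7.52845956e-02],
       [ 9.99999755e-01,  4.28747556e-04, -5.52825332e-04,
         3.64852694e-04],
       [-6.55100372e-04,  2.96540183e-01, -9.55020152e-01,
        -1.42748285e-01],
       [ 0.00000000e+00,  0.00000000e+00,  0.00000000e+00,
         1.00000000e+00]])}
scene block_c 0.95 (211, 267) [ 0.324 -0.158  0.062] 357
scene block_c 0.82 (332, 208) [ 0.73  -0.239  0.061] 319
scene block_c 0.67 (161, 210) [0.335 0.108 0.059] 334
scene handle 0.81 (253, 212) [ 0.504 -0.103  0.076] 255
scene handle 0.53 (276, 201) [ 0.603 
[... 987 characters left out ...]
.9, 'joint_pos': array([ 1.11302909e+00,  5.26581666e-02,  1.61286013e+00, -1.50118540e-05,
        1.47599305e+00, -1.19026923e-01]), 'joint_vel': array([-0.00052419, -0.00059451,  0.00027585, -0.00058276,  0.00038311,
       -0.00020669]), 'joint_efforts': array([ 6.88079217e-05, -3.93710732e+01, -3.70460129e+01, -1.81598502e-04,
        5.36352309e-04, -1.28807199e-05]), 'tool_pos': array([0.2077065 , 0.58947695, 0.23135338]), 'tool_rot': array([1.87259521e-05, 1.68560849e-01, 9.85691249e-01, 3.68486415e-05]), 'contact_force': array([ 0.04129793, -0.56360811,  0.48464708]), 'ft_torque': array([-0.03395137, -0.05310325,  0.03325048]), 'grasp_force': 0.0, 'gripper_width': 1.000831591616985}
```

```bash
ls pics
```

```text
both.png
scene.png
top.png
```

```bash
python3 - <<'E'
import cv2
b=cv2.imread("pics/top.png")
cv2.imwrite("pics/topc.png",cv2.resize(b[90:330,130:400],None,fx=2.4,fy=2.4,interpolation=cv2.INTER_CUBIC))
E
```

```text
(no output)
```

View pics/topc.png

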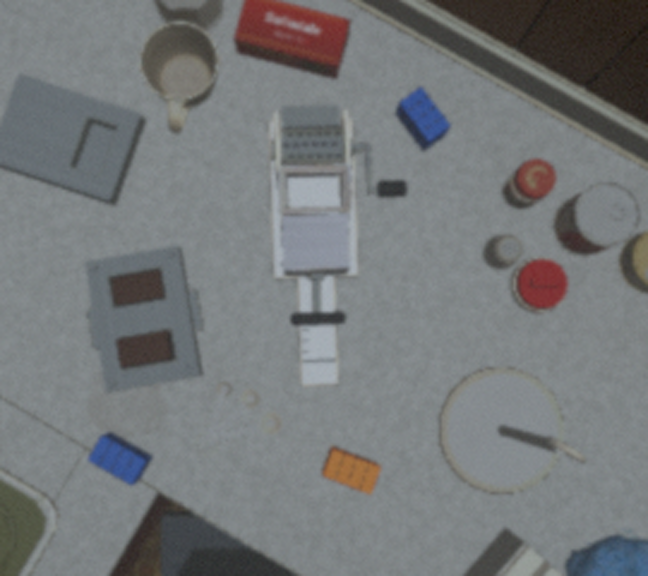

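View pics/scene.png

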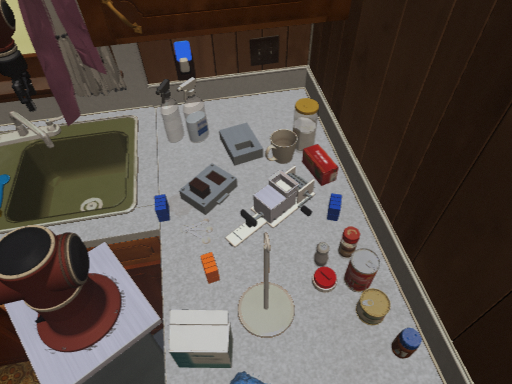

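The top view shows the mould at crop (145,318), with dark pieces at (137,287) and (146,349). The scene view shows the taller one nearer the robot, at scene (200,187). The shaver lies along world x: its mouth is at crop (315,190) and its handle at crop (318,318).

```bash
python3 - <<'E'
import numpy as np, cv2
z=np.load("s.npz"); P=z["P2"]; im=z["b"].astype(int)
def rect(m,n):
    k,l,st,c=cv2.connectedComponentsWithStats(m.astype(np.uint8))
    for i in range(1,k):
        if st[i,4]<40: continue
        q=P[l==i]; r=cv2.minAreaRect((q[:,:2]*1000).astype(np.float32)); print(n,st[i,4],np.round(c[i]),"mean",np.round(q.mean(0),3),"rect",np.round(r[0],1),np.round(r[1],1),round(r[2],1),"z",np.round(np.percentile(q[:,2],[5,50,95]),3))
X,Y,Z=P[...,0],P[...,1],P[...,2]
mm=(X>.38)&(X<.7)&(Y>.0)&(Y<.25)
rect(mm&(Z>.02),"mould all"); rect(mm&(Z>.055),"block")
br=(im[...,0]-im[...,2]>20)&(im.sum(-1)<260); rect(mm&br,"brown")
sh=(X>.35)&(X<.9)&(Y>-.2)&(Y<-.02)
rect(sh&(Z>.1),"lip"); rect(sh&(Z>.08),"body>.08"); rect(sh&(im.sum(-1)<170)&(X<.6),"handle"); rect(sh&(Z>.012),"all")
print(im[235,191],im[210,187],im[222,262])
E
```

```text
mould all 7848 [45. 93.] mean [0.662 0.224 0.687] rect [657.3 226.5] [  5.4 100.3] 59.9 z [0.498 0.705 0.83 ]
mould all 544 [162. 162.] mean [0.676 0.182 0.04 ] rect [687.9 188.2] [119.1  59.1] 72.7 z [0.027 0.041 0.045]
mould all 2229 [189. 222.] mean [0.503 0.099 0.045] rect [504.1  98.7] [156.6 128.3] 10.4 z [0.035 0.041 0.074]
block 7848 [45. 93.] mean [0.662 0.224 0.687] rect [657.3 226.5] [  5.4 100.3] 59.9 z [0.498 0.705 0.83 ]
block 281 [190. 235.] mean [0.467 0.093 0.073] rect [466.9  94.1] [34.1 60.3] 10.1 z [0.067 0.073 0.078]
brown 6134 [39. 89.] mean [0.661 0.224 0.71 ] rect [657.7 226.3] [ 5.4 99.1] 59.9 z [0.554 0.722 0.831]
lip 1129 [302.  41.] mean [ 0.892 -0.186  0.353] rect [ 890.4 -179.1] [46.5 16.7] 60.7 z [0.106 0.376 0.533]
lip 305 [261. 168.] mean [ 0.648 -0.102  0.115] rect [ 646.  -100.5] [56.6 81.3] 2.7 z [0.108 0.115 0.12 ]
body>.08 1147 [301.  41.] mean [ 0.892 -0.186  0.35 ] rect [ 892.4 -175.2] [59.4 16.7] 61.1 z [0.105 0.372 0.532]
body>.08 1365 [261. 177.] mean [ 0.625 -0.101  0.096] rect [651.  -98.3] [188.5  86.7] 0.7 z [0.083 0.093 0.118]
all 1257 [300.  45.] mean [ 0.892 -0.186  0.323] rect [ 892.4 -175.2] [59.4 16.7] 61.1 z [0.053 0.35  0.532]
all 1049 [253. 104.] mean [ 0.841 -0.079  0.059] rect [846.1 -75. ] [128.5  63.1] 74.0 z [0.028 0.063 0.068]
all 3391 [261. 183.] mean [ 0.614 -0.103  0.063] rect [ 594.5 -123.7] [337.1 151.1] 0.5 z [0.019 0.074 0.115]
[68 58 54] [68 59 54] [53 56 57]
```

View top.

View pics/top.png

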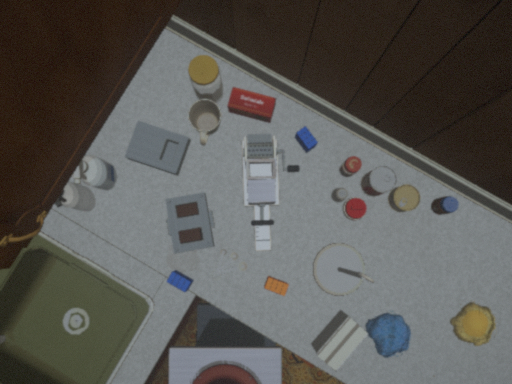

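```bash
python3 - <<'E'
import numpy as np
z=np.load("s.npz")
for k in("P","P2"):
    P=z[k].reshape(-1,3); P=P[np.isfinite(P[:,0])]
    m=(P[:,2]>.13)&(P[:,0]>.1)&(P[:,0]<1)&(abs(P[:,1])<.7)
    c,n=np.unique(np.round(P[m]/.1).astype(int),axis=0,return_counts=True)
    print(k,[(*(a),int(b)) for a,b in zip(c.tolist(),n) if b>8])
E
```

```text
P [(1, -3, 1, 140), (2, -4, 1, 109), (2, -3, 1, 731), (2, -3, 2, 1021), (2, -2, 2, 26), (2, 4, 5, 26), (2, 5, 3, 330), (2, 5, 4, 70), (2, 5, 5, 345), (2, 6, 2, 10), (2, 6, 3, 217), (2, 6, 4, 704), (3, -3, 2, 35), (3, 5, 5, 99), (3, 6, 1, 52), (3, 6, 2, 447), (3, 6, 3, 688), (3, 6, 4, 750), (3, 6, 5, 617), (3, 7, 1, 33), (3, 7, 2, 84), (4, -3, 1, 18), (4, -3, 2, 116), (4, -3, 3, 164), (4, -3, 4, 22), (4, 3, 5, 131), (4, 3, 6, 32), (4, 4, 4, 113), (4, 4, 5, 978), (4, 4, 6, 78), (4, 6, 2, 697), (4, 6, 3, 992), (4, 6, 4, 1142), (4, 6, 5, 667), (5, 3, 4, 145), (5, 3, 5, 1632), (5, 3, 6, 80), (5, 4, 1, 36), (5, 4, 2, 45), (5, 4, 4, 55), (5, 4, 5, 16), (5, 6, 2, 356), (5, 6, 3, 287), (5, 7, 1, 19), (5, 7, 2, 151), (5, 7, 3, 62), (6, -7, 1, 140), (6, -7, 2, 851), (6, -7, 3, 1181), (6, -7, 4, 356), (6, -6, 1, 116), (6, -6, 2, 677), (6, -6, 3, 917), (6, -6, 4, 1094), (6, -6, 5, 60), (6, 2, 5, 445), (6, 3, 1, 87), (6, 3, 2, 371), (6, 3, 4, 191), (6, 3, 5, 1029), (6, 4, 1, 80), (6, 4, 2, 353), (6, 6, 1, 91), (6, 6, 2, 491), (6, 6, 3, 159), (6, 7, 1, 54), (6, 7, 2, 303), (6, 7, 3, 93), (7, -6, 1,
[... 2823 characters left out ...]
 -3, 4, 1000), (8, -3, 5, 1340), (8, -3, 6, 1853), (8, -3, 7, 687), (8, 1, 5, 710), (8, 1, 6, 1066), (8, 1, 7, 456), (8, 2, 5, 463), (8, 2, 6, 737), (8, 2, 7, 1080), (8, 2, 8, 306), (9, -3, 1, 10), (9, -3, 2, 68), (9, -3, 3, 88), (9, -3, 4, 108), (9, -3, 5, 159), (9, -3, 6, 143), (9, -2, 1, 106), (9, -2, 2, 628), (9, -2, 3, 815), (9, -2, 4, 1091), (9, -2, 5, 1333), (9, -2, 6, 362), (9, -1, 1, 72), (9, -1, 2, 394), (9, -1, 3, 508), (9, -1, 4, 667), (9, -1, 5, 200), (9, 0, 1, 46), (9, 0, 2, 425), (9, 1, 1, 26), (9, 1, 2, 429), (9, 1, 5, 703), (9, 1, 6, 220), (10, -1, 1, 38), (10, -1, 2, 226), (10, -1, 3, 302), (10, -1, 4, 253), (10, 0, 1, 49), (10, 0, 2, 309), (10, 0, 3, 402), (10, 0, 4, 108)]
```

The full top view shows a free path from the start at the left to the mould at (190,222). The cabinet over the left rear begins at about z 0.45, so I'll move away from it.

Request:
servo_tool(motion=[1, -0.3, -0.27, 0, 0.15, 1, -0.65, -0.6, 0, 0.36, 1, -1, -0.93, 0, 0.55, 1, -1, -0.93, 0, 0.55])

```text
time: 1.4
tool_pos: [0.2851, 0.442, 0.2314]
tool_rot: [0.0, 0.378, 0.926, 0.0]
contact_force: [0.5, 0.6, -0.3]
gripper_width: 1.002
grasp_force: 0.0
```

```bash
cat > d.py <<'E'
import sys
from h import *
def to(x,y,z,yaw):  # yaw = world angle of tool y (mod 180), deg
    T=tool(); d=T[:3,:3].T@(np.array([x,y,z])-T[:3,3])
    cur=np.degrees(np.arctan2(T[1,1],T[0,1])); t=-(((yaw-cur)+90)%180-90)
    print("at",np.round(T[:3,3],4),"tooly yaw",round(cur,2),"tilt",round(T[2,2],4),"shift/0.12",np.round(d/.12,3),"turn/45",round(t/45,3), "F",np.round(manip.state()["contact_force"],1),"t",round(manip.state()["time"],2))
if __name__=="__main__": to(*map(float,sys.argv[1:]))
E
python3 d.py .467 .094 .2 10.1
```

```text
at [0.2851 0.442  0.2314] tooly yaw 45.57 tilt -1.0 shift/0.12 [-3.112 -1.01   0.263] turn/45 0.788 F [ 0.5  0.6 -0.3] t 1.4
```

Request:
servo_tool(motion=[1, -0.35, -0.12, 0, 0.1, 1, -0.7, -0.24, 0, 0.2, 1, -1, -0.35, 0, 0.3, 1, -1, -0.35, 0, 0.3])

```text
time: 1.9
tool_pos: [0.3413, 0.3299, 0.2316]
tool_rot: [0.0, 0.483, 0.876, 0.0]
contact_force: [-0.5, -0.1, -0.1]
gripper_width: 0.995
grasp_force: 0.0
```

```bash
python3 d.py .467 .094 .2 10.1
```

```text
at [0.3413 0.3299 0.2316] tooly yaw 32.23 tilt -1.0 shift/0.12 [-2.222 -0.163  0.263] turn/45 0.492 F [-0.5 -0.1 -0.1] t 1.9
```

Request:
servo_tool(motion=[1, -0.35, -0.03, 0, 0.1, 1, -0.7, -0.06, 0, 0.2, 1, -1, -0.08, 0, 0.25, 1, -1, -0.08, 0, 0.25])

```text
time: 2.4
tool_pos: [0.3974, 0.224, 0.2315]
tool_rot: [-0.0, 0.566, 0.824, 0.0]
contact_force: [-0.2, 1.0, -0.2]
gripper_width: 0.999
grasp_force: 0.0
```

```bash
python3 d.py .467 .094 .2 10.1
```

```text
at [0.3974 0.224  0.2315] tooly yaw 21.03 tilt -1.0 shift/0.12 [-1.22   0.153  0.262] turn/45 0.243 F [-0.2  1.  -0.2] t 2.4
```

Request:
servo_tool(motion=[1, -0.4, 0.05, 0, 0.1, 1, -0.8, 0.1, 0, 0.2, 1, -1, 0.15, 0, 0.24, 1, -1, 0.15, 0, 0.24, 1, -1, 0.15, 0, 0.24])

```text
time: 3.02
tool_pos: [0.4563, 0.1202, 0.2312]
tool_rot: [-0.0, 0.64, 0.768, 0.0]
contact_force: [-0.1, -0.3, -0.8]
gripper_width: 1.001
grasp_force: 0.0
```

```bash
python3 - <<'E'
from h import *
im,d,P=grab("wrist"); save("w1",im); np.savez("w1.npz",P=P,im=im)
X,Y,Z=P[...,0],P[...,1],P[...,2]
def rect(m,n):
    k,l,st,c=cv2.connectedComponentsWithStats(m.astype(np.uint8))
    for i in range(1,k):
        if st[i,4]<300: continue
        q=P[l==i]; r=cv2.minAreaRect((q[:,:2]*1000).astype(np.float32)); print(n,st[i,4],np.round(c[i]),"mean",np.round(q.mean(0),4),"rect",np.round(r[0],1),np.round(r[1],1),round(r[2],1),"z",np.round(np.percentile(q[:,2],[5,50,95]),4))
mm=(abs(X-.49)<.2)&(abs(Y-.1)<.2)&(Z<.1)
rect(mm&(Z>.068),"top"); rect(mm&(Z>.03),"mould")
E
python3 d.py .467 .094 .2 10.1
```

```text
top 1580 [258. 194.] mean [0.4668 0.0984 0.0741] rect [467.3  97. ] [33.7 59.4] 9.9 z [0.0726 0.0741 0.0754]
top 611 [320. 331.] mean [ 0.578  -0.0638  0.0821] rect [583.  -67.1] [55.  12.3] 4.7 z [0.0695 0.0821 0.0943]
mould 3304 [449. 134.] mean [0.6719 0.1982 0.0407] rect [666.3 208.2] [158.9  47.4] 90.0 z [0.0323 0.0419 0.0434]
mould 2032 [153. 145.] mean [0.3441 0.1293 0.059 ] rect [341.  126.7] [60.3 34.6] 60.8 z [0.0377 0.062  0.0634]
mould 11509 [288. 185.] mean [0.503  0.1076 0.0465] rect [504.  102.9] [156.7 112.8] 10.2 z [0.0395 0.0423 0.0744]
mould 2060 [311. 321.] mean [ 0.5706 -0.0682  0.06  ] rect [564.6 -79.5] [141.   36.2] 8.6 z [0.0336 0.0595 0.0927]
at [0.4562 0.1201 0.2312] tooly yaw 10.44 tilt -1.0 shift/0.12 [-0.23   0.049  0.26 ] turn/45 0.008 F [ 0.6 -0.9 -0.3] t 3.08
```

View pics/w1.png

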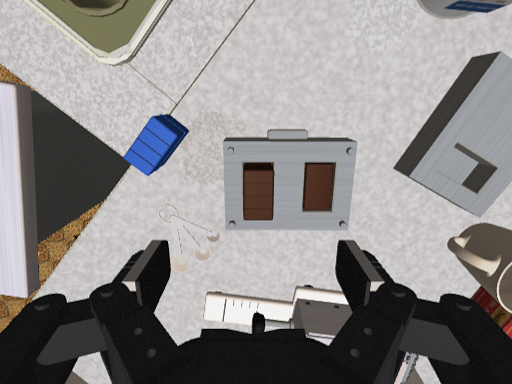

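The wrist view shows the tall block at pixel (258,190) in the mould's near pocket and the low piece at (319,187). The block measures 33.7 x 59.4 mm with its top at 0.074, as expected. Next: above it, then down.

```bash
python3 d.py .4673 .096 .045 10.0
```

```text
at [0.4562 0.1201 0.2312] tooly yaw 10.44 tilt -1.0 shift/0.12 [-0.215  0.055  1.552] turn/45 0.01 F [ 0.6 -0.9 -0.3] t 3.08
```

Request:
servo_tool(motion=[1, -0.21, 0.055, 0.2, 0.01, 1, -0.21, 0.055, 0.55, 0.01, 1, -0.21, 0.055, 0.9, 0.01, 1, -0.21, 0.055, 0.9, 0.01])

```text
time: 3.58
tool_pos: [0.4643, 0.0959, 0.1196]
tool_rot: [-0.003, 0.643, 0.766, -0.003]
contact_force: [-0.1, -1.2, -0.3]
gripper_width: 0.998
grasp_force: 0.0
```

```bash
python3 d.py .4673 .096 .045 10.0
```

```text
at [0.4643 0.0959 0.1196] tooly yaw 9.95 tilt -1.0 shift/0.12 [-0.004  0.03   0.622] turn/45 -0.001 F [-0.1 -1.2 -0.3] t 3.58
```

Request:
servo_tool(motion=[1, 0, 0.02, 0.25, 0, 1, 0, 0.02, 0.45, 0, 1, 0, 0.02, 0.58, 0, 1, 0, 0.02, 0.64, 0, 1, 0, 0.02, 0.64, 0])

```text
time: 4.2
tool_pos: [0.4704, 0.0956, 0.047]
tool_rot: [0.0, 0.644, 0.765, 0.0]
contact_force: [0.0, -0.2, 0.2]
gripper_width: 1.0
grasp_force: 0.0
```

```bash
python3 d.py .4673 .096 .045 10.0
```

```text
at [0.4704 0.0956 0.047 ] tooly yaw 9.86 tilt -1.0 shift/0.12 [ 0.008 -0.025  0.017] turn/45 -0.003 F [ 0.  -0.2  0.2] t 4.2
```

Request:
servo_tool(motion=[1, 0, -0.025, 0.015, 0, 0, 0, -0.025, 0.015, 0, -1, 0, -0.025, 0.015, 0, -1, 0, -0.025, 0.015, 0, -1, 0, -0.025, 0.015, 0])

```text
time: 4.82
tool_pos: [0.4675, 0.0948, 0.0452]
tool_rot: [0.0, 0.644, 0.765, 0.0]
contact_force: [-0.7, 0.1, 3.1]
gripper_width: 0.389
grasp_force: 60.7
```

Request:
servo_tool(motion=[-1, 0, 0, 0, 0, -1, 0, 0, 0, 0, -1, 0, 0, 0, 0])

```text
time: 5.2
tool_pos: [0.4675, 0.0949, 0.0451]
tool_rot: [0.0, 0.644, 0.765, 0.0]
contact_force: [-0.3, 0.7, 4.9]
gripper_width: 0.386
grasp_force: 60.8
```

```bash
python3 d.py .4673 .096 .045 10.0
```

```text
at [0.4675 0.0949 0.0451] tooly yaw 9.84 tilt -1.0 shift/0.12 [0.01  0.    0.001] turn/45 -0.004 F [-0.3  0.7  4.9] t 5.2
```

Request:
servo_tool(motion=[-1, 0, 0, -0.12, 0, -1, 0, 0, -0.35, 0, -1, 0, 0, -0.7, 0, -1, 0, 0, -1, 0, -1, 0, 0, -1, 0])

```text
time: 5.82
tool_pos: [0.4689, 0.095, 0.1684]
tool_rot: [0.002, 0.644, 0.765, 0.002]
contact_force: [-0.5, 0.9, -1.2]
gripper_width: 0.385
grasp_force: 61.7
```

Request:
servo_tool(motion=[-1, 0, 0, -0.3, 0, -1, 0, 0, -0.5, 0, -1, 0, 0, -0.5, 0])

```text
time: 6.2
tool_pos: [0.4674, 0.0949, 0.2251]
tool_rot: [0.001, 0.644, 0.765, 0.0]
contact_force: [0.1, -1.5, -2.0]
gripper_width: 0.387
grasp_force: 61.6
```

```bash
python3 d.py .646 -.04 .225 1
```

```text
at [0.4674 0.0949 0.2251] tooly yaw 9.84 tilt -1.0 shift/0.12 [-1.362  1.274  0.003] turn/45 0.196 F [ 0.1 -1.5 -2. ] t 6.2
```

Request:
servo_tool(motion=[-1, -0.25, 0.23, 0, 0.03, -1, -0.55, 0.5, 0, 0.07, -1, -0.85, 0.78, 0, 0.1, -1, -1, 0.9, 0, 0.12, -1, -1, 0.9, 0, 0.12])

```text
time: 6.82
tool_pos: [0.5933, -0.0058, 0.2211]
tool_rot: [-0.002, 0.68, 0.733, -0.002]
contact_force: [-0.1, 0.7, -1.3]
gripper_width: 0.388
grasp_force: 61.8
```

```bash
python3 d.py .646 -.17 .225 1
```

```text
at [ 0.5933 -0.0058  0.2211] tooly yaw 4.34 tilt -1.0 shift/0.12 [-1.398  0.334 -0.036] turn/45 0.074 F [-0.1  0.7 -1.3] t 6.83
```

Request:
servo_tool(motion=[-1, -0.3, 0.1, 0, 0.03, -1, -0.65, 0.22, 0, 0.06, -1, -1, 0.33, 0, 0.075, -1, -1, 0.33, 0, 0.075])

```text
time: 7.32
tool_pos: [0.6419, -0.1228, 0.2225]
tool_rot: [-0.001, 0.701, 0.713, -0.001]
contact_force: [-0.3, 0.3, -2.6]
gripper_width: 0.388
grasp_force: 61.8
```

Request:
servo_tool(motion=[-1, -0.2, 0, 0, 0, -1, -0.4, 0, 0, 0, -1, -0.4, 0, 0, 0, -1, -0.4, 0, 0, 0])

```text
time: 7.82
tool_pos: [0.6435, -0.1694, 0.2247]
tool_rot: [-0.0, 0.701, 0.714, 0.0]
contact_force: [-0.3, -0.4, -2.1]
gripper_width: 0.389
grasp_force: 61.8
```

```bash
cat > m.py <<'E'
from h import *
import sys
im,d,P=grab("wrist"); n=sys.argv[1]; save(n,im); np.savez(n+".npz",P=P,im=im)
X,Y,Z=P[...,0],P[...,1],P[...,2]
def rect(m,n):
    k,l,st,c=cv2.connectedComponentsWithStats(m.astype(np.uint8))
    for i in range(1,k):
        if st[i,4]<250: continue
        q=P[l==i]; r=cv2.minAreaRect((q[:,:2]*1000).astype(np.float32)); print(n,st[i,4],np.round(c[i]),"mean",np.round(q.mean(0),4),"rect",np.round(r[0],1),np.round(r[1],1),round(r[2],1),"z",np.round(np.percentile(q[:,2],[5,50,95]),4))
mm=(X>.4)&(X<.8)&(Y>-.19)&(Y<.0)&(Z<.14)
rect(mm&(Z>.104),"lip"); rect(mm&(Z>.081),"body"); rect(mm&(Z>.05)&(Z<.085)&(X<.56),"handle"); rect(mm&(Z<.1)&(Z>.08)&(X>.62),"inside")
E
python3 m.py w2; python3 d.py .646 -.1 .225 1
```

```text
lip 3527 [257. 102.] mean [ 0.6462 -0.0957  0.1157] rect [646.  -98.5] [56.2 82.3] 2.0 z [0.1102 0.1164 0.1194]
body 13017 [235. 104.] mean [ 0.627  -0.0972  0.098 ] rect [651.2 -98.4] [188.4  88. ] 2.0 z [0.0839 0.0942 0.1185]
handle 1365 [115. 107.] mean [ 0.5063 -0.1025  0.0734] rect [ 504.  -103.6] [13.9 64.2] 1.8 z [0.0601 0.0766 0.079 ]
inside 609 [327.  59.] mean [ 0.71   -0.056   0.0835] rect [709.5 -55.8] [70.2  7. ] 1.7 z [0.0815 0.0836 0.0851]
inside 2907 [256. 104.] mean [ 0.6462 -0.0965  0.0887] rect [646.  -97.5] [39.2 62.3] 2.2 z [0.087  0.0883 0.0918]
inside 474 [322. 147.] mean [ 0.7128 -0.1363  0.0835] rect [ 713.1 -136.5] [67.   7.4] 2.0 z [0.0813 0.0836 0.0852]
at [ 0.6435 -0.1691  0.2247] tooly yaw 1.08 tilt -1.0 shift/0.12 [ 0.576  0.031 -0.002] turn/45 0.002 F [-0.3  0.3 -1. ] t 7.88
```

View pics/w2.png

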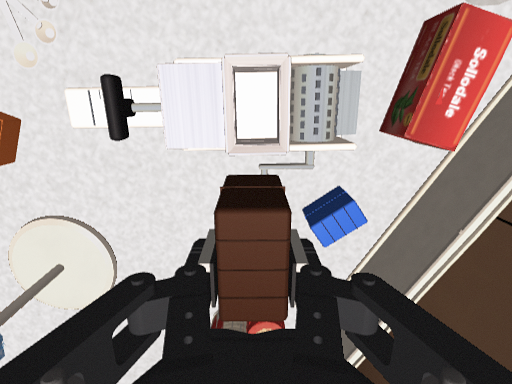

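The wrist view shows the mouth at (256,103), the handle at (115,107) and the held block at (252,245), hanging upright. The shaver yaw is 2.0°. Next I check where the block sits in the grip.

```bash
python3 - <<'E'
from h import *
z=np.load("w2.npz"); P=z["P"]; im=z["im"].astype(int)
T=tool(); Q=(P-T[:3,3])@T[:3,:3]
m=np.zeros((384,512),bool); m[165:335,200:305]=True
br=m&(im[...,0]-im[...,2]>18)&np.isfinite(Q[...,0])&(abs(Q[...,0])<.05)&(abs(Q[...,2])<.08)
q=Q[br]
for a in range(3): print("xyz"[a],np.round(np.percentile(q[:,a],[0.5,2,10,50,90,98,99.5]),4))
for lo in range(-35,35,5):
    s=q[(q[:,0]>lo/1e3)&(q[:,0]<lo/1e3+.005)]
    if len(s): print(lo,len(s),np.round(np.percentile(s[:,1],[1,99]),4),np.round(np.percentile(s[:,2],[1,50,99]),4))
E
```

```text
x [-0.0272 -0.0257 -0.0196  0.0076  0.0302  0.0316  0.0318]
y [-0.0159 -0.0152 -0.0126  0.0007  0.0137  0.0163  0.017 ]
z [-0.0305 -0.0301 -0.0296 -0.0288 -0.0277  0.0048  0.0202]
-30 244 [-0.0155  0.0161] [-0.0297 -0.0286 -0.0272]
-25 587 [-0.0154  0.0173] [-0.0302 -0.0289 -0.0271]
-20 596 [-0.0155  0.017 ] [-0.0302 -0.0289 -0.0276]
-15 619 [-0.0154  0.0167] [-0.0303 -0.029  -0.0276]
-10 632 [-0.0157  0.0166] [-0.0301 -0.0289 -0.0277]
-5 671 [-0.0155  0.0165] [-0.0302 -0.0289 -0.0273]
0 663 [-0.0157  0.0167] [-0.0302 -0.029  -0.0277]
5 726 [-0.0157  0.0166] [-0.0386 -0.0289 -0.0276]
10 735 [-0.0156  0.0169] [-0.0301 -0.0289 -0.0275]
15 763 [-0.0156  0.0165] [-0.0302 -0.0289 -0.0276]
20 782 [-0.0158  0.017 ] [-0.0303 -0.0289 -0.0273]
25 854 [-0.0157  0.0168] [-0.0301 -0.0289 -0.0272]
30 923 [-0.0157  0.0165] [-0.0294 -0.0195  0.027 ]
```

```bash
python3 d.py .6458 -.0999 .165 2.0
```

```text
at [ 0.6435 -0.1691  0.2247] tooly yaw 1.08 tilt -1.0 shift/0.12 [0.576 0.03  0.498] turn/45 -0.02 F [-0.3  0.3 -1. ] t 7.88
```

Request:
servo_tool(motion=[-1, 0.25, 0.015, 0, -0.02, -1, 0.5, 0.03, 0, -0.02, -1, 0.575, 0.03, 0.2, -0.02, -1, 0.575, 0.03, 0.4, -0.02, -1, 0.575, 0.03, 0.4, -0.02])

```text
time: 8.5
tool_pos: [0.6443, -0.0992, 0.174]
tool_rot: [-0.002, 0.694, 0.72, -0.001]
contact_force: [0.2, -0.4, -1.9]
gripper_width: 0.388
grasp_force: 61.7
```

Request:
servo_tool(motion=[-1, 0, 0, 0, 0, -1, 0, 0, 0, 0])

```text
time: 8.75
tool_pos: [0.6468, -0.1007, 0.1786]
tool_rot: [0.001, 0.695, 0.719, 0.001]
contact_force: [1.0, -0.4, -2.1]
gripper_width: 0.386
grasp_force: 61.7
```

```bash
python3 d.py .6458 -.0999 .121 2.0
```

```text
at [ 0.6468 -0.1007  0.1786] tooly yaw 1.96 tilt -1.0 shift/0.12 [ 0.007 -0.01   0.48 ] turn/45 -0.001 F [ 1.  -0.4 -2.1] t 8.75
```

Request:
servo_tool(motion=[-1, 0.006, -0.006, 0.1, 0, -1, 0.006, -0.006, 0.2, 0, -1, 0.006, -0.006, 0.26, 0, -1, 0.006, -0.006, 0.3, 0, -1, 0.006, -0.006, 0.3, 0])

```text
time: 9.38
tool_pos: [0.6449, -0.0997, 0.14]
tool_rot: [-0.0, 0.695, 0.719, -0.0]
contact_force: [0.5, -0.3, -1.4]
gripper_width: 0.385
grasp_force: 61.7
```

```bash
python3 d.py .6458 -.0999 .121 2.0
```

```text
at [ 0.6449 -0.0997  0.14  ] tooly yaw 1.96 tilt -1.0 shift/0.12 [-0.002  0.007  0.158] turn/45 -0.001 F [ 0.5 -0.3 -1.4] t 9.38
```

Request:
servo_tool(motion=[-1, -0.002, 0.006, 0.04, 0, -1, -0.002, 0.006, 0.08, 0, -1, -0.002, 0.006, 0.11, 0, -1, -0.002, 0.006, 0.13, 0, -1, -0.002, 0.006, 0.13, 0])

```text
time: 10.0
tool_pos: [0.6458, -0.0999, 0.1248]
tool_rot: [-0.0, 0.695, 0.719, -0.0]
contact_force: [0.0, -0.5, -2.1]
gripper_width: 0.386
grasp_force: 61.7
```

Request:
servo_tool(motion=[-1, 0, 0, 0.015, 0, -1, 0, 0, 0.03, 0, -1, 0, 0, 0.03, 0])

```text
time: 10.38
tool_pos: [0.6459, -0.0999, 0.1214]
tool_rot: [-0.0, 0.695, 0.719, -0.0]
contact_force: [0.3, -1.1, -2.2]
gripper_width: 0.388
grasp_force: 61.9
```

```bash
python3 d.py .6458 -.0999 .121 2.0
```

```text
at [ 0.6459 -0.0999  0.1214] tooly yaw 1.96 tilt -1.0 shift/0.12 [ 0.    -0.001  0.003] turn/45 -0.001 F [ 0.3 -1.1 -2.2] t 10.38
```

No contact yet, so I continue in small steps.

Request:
servo_tool(motion=[-1, 0, 0, 0.008, 0, -1, 0, 0, 0.012, 0, -1, 0, 0, 0.012, 0])

```text
time: 10.75
tool_pos: [0.6461, -0.1, 0.1212]
tool_rot: [0.0, 0.695, 0.719, 0.0]
contact_force: [-2.9, 1.2, 5.9]
gripper_width: 0.39
grasp_force: 62.5
```

Request:
servo_tool(motion=[-1, 0, 0, 0.006, 0, -1, 0, 0, 0.01, 0, -1, 0, 0, 0.01, 0])

```text
time: 11.12
tool_pos: [0.6461, -0.1, 0.1211]
tool_rot: [0.0, 0.695, 0.719, 0.0]
contact_force: [-5.5, 1.6, 10.9]
gripper_width: 0.392
grasp_force: 63.2
```

Request:
servo_tool(motion=[-1, 0, 0, -0.015, 0, 0, 0, 0, -0.015, 0, 0.6, 0, 0, -0.015, 0, 0.6, 0, 0, -0.015, 0])

```text
time: 11.62
tool_pos: [0.6459, -0.1, 0.1203]
tool_rot: [-0.0, 0.695, 0.719, -0.0]
contact_force: [0.0, -0.9, 1.1]
gripper_width: 0.803
grasp_force: 0.0
```

Request:
servo_tool(motion=[0.6, 0, 0, -0.15, 0, 0.6, 0, 0, -0.4, 0, 0.6, 0, 0, -0.7, 0, 0.6, 0, 0, -0.85, 0, 0.6, 0, 0, -0.85, 0])

```text
time: 12.25
tool_pos: [0.647, -0.1002, 0.2253]
tool_rot: [0.002, 0.695, 0.719, 0.001]
contact_force: [0.6, -0.4, 0.0]
gripper_width: 0.799
grasp_force: 0.0
```

```bash
python3 d.py .5035 -.165 .224 2.0
```

```text
at [ 0.647  -0.1002  0.2253] tooly yaw 1.96 tilt -1.0 shift/0.12 [-0.498 -1.214  0.006] turn/45 -0.001 F [ 0.6 -0.4  0. ] t 12.25
```

Request:
servo_tool(motion=[0.3, -0.1, -0.25, 0, 0, 0.3, -0.25, -0.6, 0, 0, 0.3, -0.4, -0.9, 0, 0, 0.3, -0.45, -1, 0, 0, 0.3, -0.45, -1, 0, 0])

```text
time: 12.88
tool_pos: [0.5274, -0.1581, 0.2217]
tool_rot: [-0.001, 0.695, 0.719, 0.0]
contact_force: [0.3, 0.2, 0.3]
gripper_width: 0.648
grasp_force: 0.0
```

Request:
servo_tool(motion=[0.3, 0, -0.2, 0, 0, 0.3, 0, -0.2, 0, 0, 0.3, 0, -0.2, 0, 0])

```text
time: 13.25
tool_pos: [0.5049, -0.1585, 0.2226]
tool_rot: [0.0, 0.695, 0.719, 0.0]
contact_force: [-1.0, 0.3, 1.0]
gripper_width: 0.645
grasp_force: 0.0
```

```bash
python3 m.py w3; python3 d.py .5035 -.1035 .05 2.0
```

```text
lip 3753 [407. 120.] mean [ 0.6328 -0.0947  0.1189] rect [645.2 -98.8] [56.1 82. ] 1.8 z [0.1065 0.1178 0.1367]
body 10520 [373. 119.] mean [ 0.6101 -0.0957  0.1026] rect [650.6 -98.5] [189.9  83.5] 4.2 z [0.0884 0.0948 0.13  ]
handle 464 [305. 120.] mean [ 0.5569 -0.1004  0.0685] rect [ 557.  -101.7] [ 0.8 75.1] 2.0 z [0.0522 0.0689 0.0833]
handle 893 [252. 121.] mean [ 0.503  -0.1019  0.0771] rect [ 503.  -103.6] [14.  63.3] 2.1 z [0.0738 0.0774 0.0791]
inside 394 [486.  78.] mean [ 0.7178 -0.0556  0.0836] rect [718.3 -55.6] [48.9  6.2] 2.0 z [0.0818 0.0836 0.085 ]
inside 290 [379. 129.] mean [ 0.6211 -0.1046  0.0959] rect [ 621.1 -100.7] [ 3.2 72.1] 1.1 z [0.0929 0.0957 0.0994]
at [ 0.5048 -0.1586  0.2226] tooly yaw 2.01 tilt -1.0 shift/0.12 [0.459 0.005 1.438] turn/45 0.0 F [-0.5  0.1  0.3] t 13.3
```

View pics/w3.png

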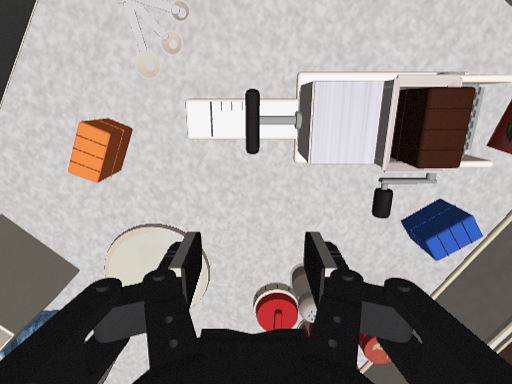

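The wrist view shows the block seated squarely in the mouth at (435,127), the handle at (252,121) and the full-width line at (211,119). Next I descend over the handle.

Request:
servo_tool(motion=[0, 0.2, -0.005, 0.1, 0, 0, 0.46, -0.01, 0.4, 0, 0, 0.46, -0.01, 0.7, 0, 0, 0.46, -0.01, 0.8, 0, 0, 0.46, -0.01, 0.8, 0])

```text
time: 13.92
tool_pos: [0.5009, -0.1037, 0.1263]
tool_rot: [-0.001, 0.695, 0.719, -0.0]
contact_force: [-0.2, -0.2, 0.9]
gripper_width: 0.497
grasp_force: 0.0
```

Request:
servo_tool(motion=[0, 0, 0, 0, 0])

```text
time: 14.05
tool_pos: [0.5021, -0.1044, 0.1285]
tool_rot: [0.001, 0.695, 0.719, 0.001]
contact_force: [0.1, -0.0, 0.1]
gripper_width: 0.496
grasp_force: 0.0
```

```bash
python3 d.py .5032 -.1035 .049 2.0
```

```text
at [ 0.5021 -0.1044  0.1285] tooly yaw 1.94 tilt -1.0 shift/0.12 [0.008 0.008 0.662] turn/45 -0.001 F [ 0.1 -0.   0.1] t 14.05
```

Request:
servo_tool(motion=[0, 0.006, 0.01, 0.2, 0, 0, 0.006, 0.01, 0.4, 0, 0, 0.006, 0.01, 0.55, 0, 0, 0.006, 0.01, 0.65, 0, 0, 0.006, 0.01, 0.65, 0])

```text
time: 14.68
tool_pos: [0.5017, -0.1029, 0.0481]
tool_rot: [-0.001, 0.695, 0.719, -0.0]
contact_force: [0.7, -0.5, -0.0]
gripper_width: 0.5
grasp_force: 0.0
```

```bash
python3 d.py .5032 -.1035 .049 2.0
```

```text
at [ 0.5017 -0.1029  0.0481] tooly yaw 1.95 tilt -1.0 shift/0.12 [-0.005  0.013 -0.007] turn/45 -0.001 F [ 0.7 -0.5 -0. ] t 14.68
```

Request:
servo_tool(motion=[0, 0, 0, 0, 0, -0.6, 0, 0, 0, 0, -1, 0, 0, 0, 0, -1, 0, 0, 0, 0, -1, 0, 0, 0, 0])

```text
time: 15.3
tool_pos: [0.5025, -0.1032, 0.0496]
tool_rot: [0.001, 0.695, 0.719, 0.0]
contact_force: [-1.4, 0.4, 5.7]
gripper_width: 0.151
grasp_force: 60.2
```

```bash
python3 d.py .5032 -.1035 .049 2.0
```

```text
at [ 0.5025 -0.1032  0.0496] tooly yaw 1.97 tilt -1.0 shift/0.12 [-0.003  0.005  0.005] turn/45 -0.001 F [-1.4  0.4  5.7] t 15.3
```

Request:
servo_tool(motion=[-1, 0, -0.1, 0, 0, -1, 0, -0.2, 0, 0, -1, 0, -0.3, 0, 0, -1, 0, -0.38, 0, 0, -1, 0, -0.4, 0, 0])

```text
time: 15.92
tool_pos: [0.4561, -0.1048, 0.0496]
tool_rot: [0.003, 0.695, 0.719, 0.002]
contact_force: [8.1, 0.7, -2.2]
gripper_width: 0.155
grasp_force: 60.6
```

Request:
servo_tool(motion=[-1, 0, 0, 0, 0, -1, 0, 0, 0, 0, -1, 0, 0, 0, 0])

```text
time: 16.3
tool_pos: [0.4564, -0.1048, 0.0496]
tool_rot: [0.003, 0.695, 0.719, 0.002]
contact_force: [9.0, 1.9, -0.9]
gripper_width: 0.154
grasp_force: 60.8
```

```bash
python3 d.py .4552 -.1052 .049 2.0; python3 - <<'E'
from h import *
z=np.load("w3.npz");P=z["P"];im=z["im"]
print("line",np.round(P[119,206:217],4).tolist(), im[119,206:217].sum(-1))
for c in("top","scene"):
    im,d,P=grab(c); save("f_"+c,im); X,Y,Z=P[...,0],P[...,1],P[...,2]
    m=(X>.61)&(X<.69)&(Y>-.15)&(Y<-.05); s=m&(Z>.123); print(c,"block above lip px",s.sum(), "z pct in mouth",np.round(np.nanpercentile(Z[m],[2,20,50,90,98]),3))
cs=[cv2.resize(cv2.imread(f"pics/f_{c}.png")[a:b,e:f],(400,400)) for c,a,b,e,f in(("top",110,270,180,340),("scene",130,260,210,340))]
cv2.imwrite("pics/fin.png",np.hstack(cs))
E
```

```text
at [ 0.4564 -0.1048  0.0496] tooly yaw 1.95 tilt -1.0 shift/0.12 [-0.003 -0.01   0.005] turn/45 -0.001 F [ 9.   1.9 -0.9] t 16.3
line [[0.4492, -0.1051, 0.0224], [0.4503, -0.1051, 0.0221], [0.4516, -0.1049, 0.0233], [0.4526, -0.105, 0.022], [0.4539, -0.1049, 0.0227], [0.4551, -0.1049, 0.0227], [0.4562, -0.1048, 0.0224], [0.4573, -0.1048, 0.0221], [0.4585, -0.1048, 0.0224], [0.4598, -0.1047, 0.023], [0.4609, -0.1047, 0.0225]] [737 737 741 755 587 279 520 749 742 737 737]
top block above lip px 5 z pct in mouth [0.018 0.053 0.088 0.117 0.121]
scene block above lip px 1 z pct in mouth [0.001 0.045 0.091 0.117 0.12 ]
```

View pics/fin.png

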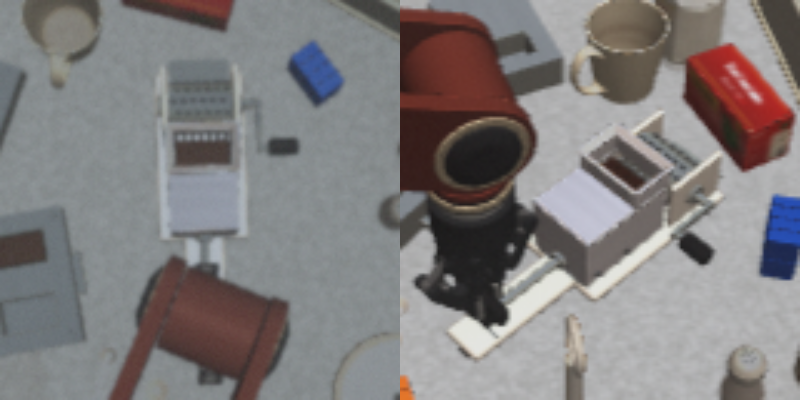

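The block has dropped: its top shows at z≈0.088 inside the mouth. The line is at x≈0.4552 and the handle is about 1.5 mm short of it, so I nudge it.

Request:
servo_tool(motion=[-1, 0, -0.013, 0, 0, -1, 0, -0.013, 0, 0, -1, 0, -0.013, 0, 0, -1, 0, -0.013, 0, 0])

```text
time: 16.9
tool_pos: [0.4549, -0.1049, 0.0496]
tool_rot: [0.003, 0.695, 0.719, 0.002]
contact_force: [7.9, 1.1, -1.0]
gripper_width: 0.148
grasp_force: 60.7
```

```bash
python3 d.py .4548 -.1052 .049 2.0; python3 - <<'E'
from h import *
im,d,P=grab("wrist"); save("w4",im)
b,d,P2=grab("top"); X,Y,Z=P2[...,0],P2[...,1],P2[...,2]
m=(abs(X-.646)<.012)&(abs(Y+.1)<.022); print(np.round(np.nanpercentile(Z[m],[5,25,50,75,95]),3))
E
```

```text
at [ 0.4549 -0.1049  0.0496] tooly yaw 1.95 tilt -1.0 shift/0.12 [-0.003 -0.001  0.005] turn/45 -0.001 F [ 7.9  1.1 -1. ] t 16.9
[0.082 0.084 0.085 0.087 0.09 ]
```

View pics/w4.png

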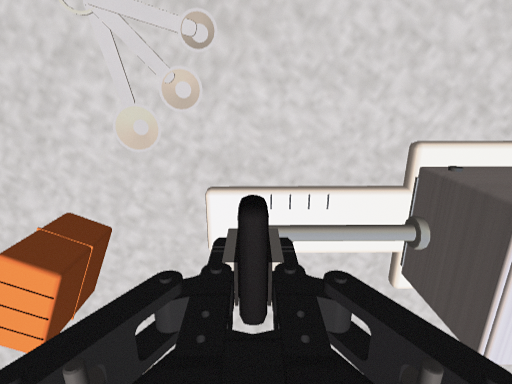

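The gripped handle at (253,260) covers the full-width line, and the block's top is at z≈0.085, so it is standing in the trough as expected. I'm handing in.

```bash
python3 -c "from plant import job_done; print(job_done())"
```

```text
the job is handed in; nothing more can be done
None
```

The block was set into the feed mouth until it rested on the closed slide and has now dropped into the trough. The arm is holding the handle over the full-width line (measured to about 1 mm), and I handed the job in at about 17 s.

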